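# Seat the new cleaning roller in its two slots

### The job

Take the blue roller out of its black rest and fit it into the open circuit-board cleaner: lower its steel shaft into the two slots and push it down past the sprung pads, gently, by feel, until both shaft ends are fully home on the bearing blocks and both red seat sensors are pressed. Let go of it, and leave the worn grey roller and the other things on the bench where they are.

Things in the scene. Friction and masses are not known exactly. Their poses are not given: they have to be found in the camera images.
- roller_center (a point): Centre of the blue roller to be fitted, on its axis. A blue sleeve 32 mm in diameter, 76 mm long, on a steel shaft 10 mm in diameter, 136 mm long; about 0.28 kg. Its y axis runs along the shaft; both ends are alike, so it may go in either way round. It starts level in the black rest, axis 60 mm above the bench.
- end_a (a point): Point on the blue roller's axis 55 mm from its centre towards its own +y: the part of the shaft that lies in a slot.
- end_b (a point): The same on the other end, 55 mm from the centre towards its own -y.
- mouth_left (a point): Centre of the top of the slot in the cheek at y = +55 mm, 105 mm above the bench. The slot is open upwards, 11.5 mm wide in x, its upper 8 mm flaring at 45 degrees to 27.5 mm. At its bottom is a brass bearing block with a flat top, on which the shaft rests when home (both blocks are at one height).
- mouth_right (a point): The same in the cheek at y = -55 mm. In both slots a black sprung pad on the +x side squeezes the shaft from 11 mm below the mouth downwards: it does not drop in but must be pushed (about 5 to 15 N in all, unequal at the ends), and stays where it is left, even crooked. On the blocks the resistance rises steeply.
- rest: Fixed black rest, 210 x 170 mm, origin under its centre. It has two pairs of notched posts 60 mm either side of the centre line along y, tops 61 mm above the bench, the notches 14 mm wide and 6 mm deep; the blue roller lies in the pair at its x = -50 mm, the worn one in the pair at x = +50 mm.
- old_center (a point): Centre of the worn grey roller, of the same size, which stays in the rest.
- solvent: White plastic bottle, 48 mm in diameter, 130 mm tall, origin under it. Leave alone.
- flux_jar: Small amber jar, 52 mm in diameter, 50 mm tall, origin under it. Leave alone.
- driver: Screwdriver with an orange handle lying on the bench. Leave alone.
- parts_bin: Yellow open bin, 100 x 140 x 50 mm, origin under it. Leave alone.
- board: Green circuit board, 80 x 100 mm, 16 mm high with its components, lying flat. Leave alone.
- cup: Grey cup, 70 mm in diameter, 90 mm tall. Leave alone.
- cleaner: The fixed open cleaner; origin on the bench under its centre, y along the fitted shaft. White base plate 190 x 190 x 20 mm; on it two aluminium cheeks, 14 mm thick, 80 mm long in x, centred at y = +-55 mm, tops 105 mm above the bench; outside each a green housing as high, to y = +-93 mm. Free space between the cheeks down to 30 mm above the bench, but for a brass bar 8 mm wide in x below the roller.
- roller: The blue roller as a whole; origin at its centre, y along the shaft.
- slots_mid (a point): Midway between the two slot mouths, 105 mm above the bench; y along the fitted shaft, z up. The fitted roller is centred below it, its sleeve 10 mm clear of each cheek. Fully home, its axis lies 20 to 44 mm below this point, level: the brass bearing blocks in the slots are set to another height each time, which is not reported and must be felt. Do not press down with more than 30 N.
- sensor_left (a joint): Red seat sensor, a 4 mm wide pin in the block at y = +55 mm. Reads (in m) how far it is pressed down: 0 free, standing 4 mm proud of the block; 0.004 when the shaft end is fully home. Its spring takes under 1 N.
- sensor_right (a joint): The same in the block at y = -55 mm.
Mind the look-alikes: they are no part of the job. Of the things like the roller, leave any that is turquoise; of the rest the smaller one is meant.

How it is judged:
By the outcome, as a careful person would: the job done as asked, in the order asked, and still so for the second after the job is handed in, with the robot touching nothing.
It also fails if it takes over 64 s, if anything falls off the work surface, if the arm or the gripper's body presses on something with over 40 N, if the wrist force passes 120 N, or if a joint passes its speed limit or range.

### The arm

A 7-joint arm with a two-finger parallel gripper is mounted at the origin on the work surface. World frame = base frame: x ahead of the robot, y to its left, z up, the work surface at z = 0. Lengths are in m, angles in rad, forces in N, time in s.
With the tool pointing down it reaches from about 0.4 to 0.85 m from the base axis. Payload 10.4 kg.
Tool frame: the origin (TCP) lies at the very end of the fingers, on their centre line; the grasp point (between the pads) lies 19 mm behind it; z points along the fingers, y is the line along which they close (so a half turn about z gives the same grasp; the last joint's range is limited). The gripper opens to 87 mm and grips with 3 to 60 N. Pads are 19 mm wide; open, the fingers measure 117 mm over their backs; the gripper's body (75 mm by 190 mm) begins 51 mm behind the grasp point.
Start: joints at [1.321, 0.332, -0.065, 1.46, 0.022, 1.35, -0.088], TCP at [0.141, -0.609, 0.223] pointing down, gripper open.
Joint ranges: [-2.6, 2.6], [-0.5, 2.12], [-1.47, 1.34], [0.16, 2.42], [-1.27, 4.41], [0.06, 2.06], [-2.6, 2.6]. Speed limits (rad/s): [2.22, 2.22, 2.79, 2.79, 3.14, 3.14, 3.14].

### API

Orientations are given as [roll, pitch, yaw] about the fixed x, y, z axes, in that order (R = Rz(yaw) Ry(pitch) Rx(roll)).
In Python, from plant import manip gives the robot as it stands. The module is installed in compiled form; this text tells all that it offers.
- The arm moves only by the shell command python3 -m creep 'ROWS'. ROWS is JSON, a list that holds one entry, the list of rows, each a list of 5 numbers: the shift along the tool's x, y, z in cm, then the turn about the tool's z in degrees, then the finger opening in cm, from 0 to 8.7. A call has 1 to 12 rows; each row shifts and turns the commanded pose from where the row before left it, along the tool's axes as they then stand; what a row does not reach is not made up. A row lasts 1/10 s, in which the tool goes at most 50 mm and 8.59 degrees, less where a joint would pass 70% of its speed; a pose out of reach is approached as far as the arm can. A call with a gripper value outside its range is refused whole. The fingers move at their own pace and stop on an object; the grip force is fixed at half the most. Time passes only in rows, so rows that do not move let the fingers close. It gives the time, the measured TCP pose, the force, the opening and the grip force at its end, in the units of the state.
- manip.observe(): the state, without advancing time (a new reading comes with each control period).
- manip.get_image(name): name is "side" or "top" or "wrist"; returns (picture, depth): 480x640x3 uint8, blue, green, red; 480x640 float32, m along the optical axis (not along the pixel's ray), 0 where there is no reading.
- manip.get_calibration(name): a dict with "camera_matrix" (3x3 intrinsics, pixels), "k1" (the pictures are not rectified: a ray, as slopes to the right and down, at radius r is drawn at 1 + k1 r^2 times it, then the intrinsics apply), "R" (3x3) and "t" (3): a world point X has camera coordinates R X + t. Camera axes: x right, y down, z forward; pixel columns grow to the right and rows downward; lengths in m; the calibration is good to about 2 mm. A picture is of the moment at which its call begins: read the wrist's pose just before it. get_calibration takes no time and is no camera call; for the wrist camera it gives the pose at the moment of the call.
- manip.finish_job(): hands the job in; it is judged then, once.
The state is a dict: "clock": time; "q": joint angles; "joint_velocities": joint speeds; "joint_efforts": joint torques, N m; "ee_pos": TCP position; "ee_rot": TCP orientation; "force": force on the tool from outside, world axes, zero at the start; "torque": the same for the moment, N m; "finger_gap": finger opening in m; "grip_force": force on a finger pad.
Only numpy, scipy, OpenCV 4.12 (cv2) and the standard library are available. Lean on these libraries where they do the work, as an engineer would, in place of code of your own. Each camera call takes 0.05 s, during which the arm holds its last target. There are 200 camera calls.

## Working session

There is one attempt and no reset: what is moved stays moved. The work goes in short steps, Python scripts to look and compute and a shell command to move; the robot and the scene stay as the last step left them, time stands still between calls to the robot, and variables do not carry over. Pictures are saved under pics/ and viewed, at most 10 in all, crops included, and the job is handed in when it is done.

```bash
mkdir -p pics
cat > h.py <<'E'
import numpy as np, cv2
from plant import manip
def grab(n,f=None):
    C=manip.get_calibration(n); im,d=manip.get_image(n)
    if f: cv2.imwrite('pics/'+f,im)
    return im,d,{k:np.array(v) for k,v in C.items()}
def ray(C,px):
    K=C['camera_matrix'];k=float(C['k1'])
    p=np.array([(px[0]-K[0,2])/K[0,0],(px[1]-K[1,2])/K[1,1]]);u=p.copy()
    for _ in range(20): u=p/(1+k*(u@u))
    R=C['R'];return -R.T@C['t'], R.T@np.array([u[0],u[1],1])
def onz(C,px,z):
    o,v=ray(C,px);return o+v*(z-o[2])/v[2]
def atd(C,px,d):
    o,v=ray(C,px);return o+v*d
def cross(C1,p1,C2,p2):
    o1,v1=ray(C1,p1);o2,v2=ray(C2,p2)
    s=np.linalg.lstsq(np.c_[v1,-v2],o2-o1,rcond=None)[0]
    a=o1+s[0]*v1;b=o2+s[1]*v2;return (a+b)/2,np.linalg.norm(a-b)
E
python3 - <<'E'
from h import *
s=manip.observe();print(s)
a=grab('top','top.png');b=grab('side','side.png')
for n,c in(('top',a),('side',b)): print(n,-c[2]['R'].T@c[2]['t'],c[2]['R'][2])
E
```

```text
{'clock': 0.0, 'q': array([ 1.32135295,  0.33285289, -0.06467657,  1.46093663,  0.02159621,
        1.34989619, -0.08851603]), 'joint_velocities': array([ 3.62301333e-05, -1.70227745e-03,  3.20393730e-04, -2.42639410e-03,
        9.51845459e-04,  1.22027931e-03,  6.05181191e-05]), 'joint_efforts': array([-7.56738191e-04, -6.23245811e+01,  2.45333748e-02, -3.89902675e+01,
       -6.12583570e-02,  3.96425917e-02,  1.50664137e-04]), 'ee_pos': array([ 0.14045983, -0.60861835,  0.22176797]), 'ee_rot': array([-3.14019646e+00,  6.91187369e-05,  2.26825307e-01]), 'force': array([0.3260763 , 1.14827603, 0.26506221]), 'torque': array([ 0.02185924, -0.00076378,  0.03049634]), 'grip_force': 0.0, 'finger_gap': 0.08710542635814188}
top [ 0.29607083 -0.02444225  1.12266809] [ 0.22729966 -0.01492062 -0.97371055]
side [0.39739773 1.05221949 1.08040596] [ 0.09924431 -0.72847838 -0.67784203]
```

View pics/top.png

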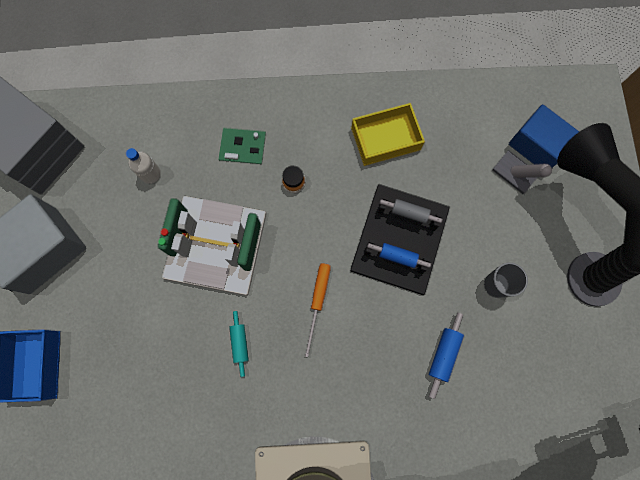

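View pics/side.png

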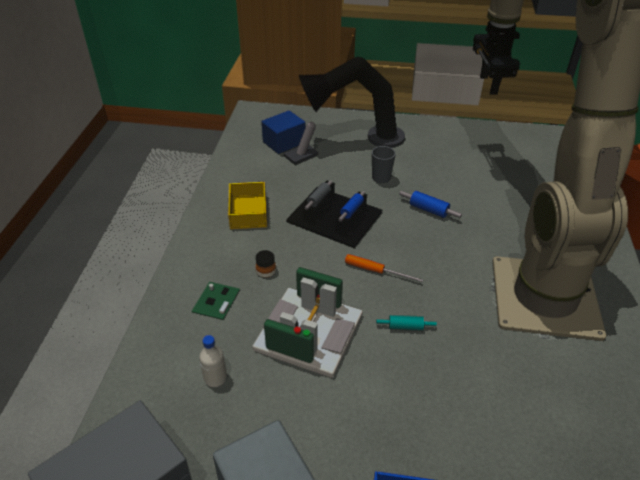

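The picks that could be confused, by top-view pixel: the blue roller in the rest (400,256), a larger loose blue roller (446,355), a turquoise roller (239,343), and the worn grey one (411,211). By the description, I choose the smaller blue one in the rest at (400,256). In the side view it is at (353,206). The cleaner is at top (213,243) and side (308,330).

Run:
```python
from h import *
im={};C={}
for n in('top','side'):
    im[n]=cv2.imread(f'pics/{n}.png');C[n]={k:np.array(v) for k,v in manip.get_calibration(n).items()}
def blob(n,lo,hi,box):
    x0,y0,x1,y1=box;m=cv2.inRange(cv2.cvtColor(im[n],cv2.COLOR_BGR2HSV),lo,hi);z=np.zeros_like(m);z[y0:y1,x0:x1]=m[y0:y1,x0:x1]
    c=max(cv2.findContours(z,0,2)[0],key=cv2.contourArea);return cv2.minAreaRect(c),cv2.contourArea(c)
B=((100,120,60),(125,255,255))
t=blob('top',*B,(360,230,440,285));s=blob('side',*B,(330,185,375,230));print(t,s)
p,e=cross(C['top'],t[0][0],C['side'],s[0][0]);print('roller',p,e)
b=blob('top',*B,(420,310,480,400));print('big',b)
def axis(r):
    q=cv2.boxPoints(r); d=[np.linalg.norm(q[1]-q[0]),np.linalg.norm(q[2]-q[1])]
    return ((q[0]+q[3])/2,(q[1]+q[2])/2) if d[0]>d[1] else ((q[0]+q[1])/2,(q[2]+q[3])/2)
for z in(.06,.07):
    a=[onz(C['top'],x,z) for x in axis(t[0])];v=a[1]-a[0];print(z,a,np.linalg.norm(v),np.degrees(np.arctan2(v[1],v[0])))
a=[onz(C['top'],x,.03) for x in axis(b[0])];print('big len',np.linalg.norm(a[0]-a[1]))
G=((55,100,20),(90,255,255))
for box in((150,190,184,260),(236,205,265,280)):
    g=blob('top',*G,box);print('green',g,onz(C['top'],g[0][0],.105))
crop=np.hstack([cv2.resize(im['top'][185:305,150:280],None,fx=3,fy=3,interpolation=2),cv2.resize(im['top'][180:300,345:460],None,fx=3,fy=3,interpolation=2)])
cv2.imwrite('pics/crop.png',crop)
```

```text
(((399.04998779296875, 254.85000610351562), (37.947330474853516, 14.86270523071289), 18.434946060180664), 513.5) (((351.6138000488281, 204.3655242919922), (11.274629592895508, 26.894689559936523), 40.23635482788086), 241.5)
roller [ 0.48680333 -0.20241418  0.06183524] 0.0024943570807739396
big (((445.8999938964844, 354.29998779296875), (20.871028900146484, 51.22889709472656), 18.43494987487793), 997.0)
0.06 [array([ 0.50059764, -0.16596989,  0.06      ]), array([ 0.47119064, -0.23906469,  0.06      ])] 0.07878846873045267 -111.91557431211638
0.07 [array([ 0.49867299, -0.16463807,  0.07      ]), array([ 0.46954271, -0.23704504,  0.07      ])] 0.07804704749839987 -111.91557431211638
big len 0.10537025822654487
green (((172.3384552001953, 226.59231567382812), (20.084627151489258, 55.16694259643555), 15.255120277404785), 587.0) [0.55987888 0.25905319 0.105     ]
green (((248.90640258789062, 241.41433715820312), (14.474287986755371, 55.72600555419922), 12.724355697631836), 676.5) [0.52103177 0.10416145 0.105     ]
```

View pics/crop.png

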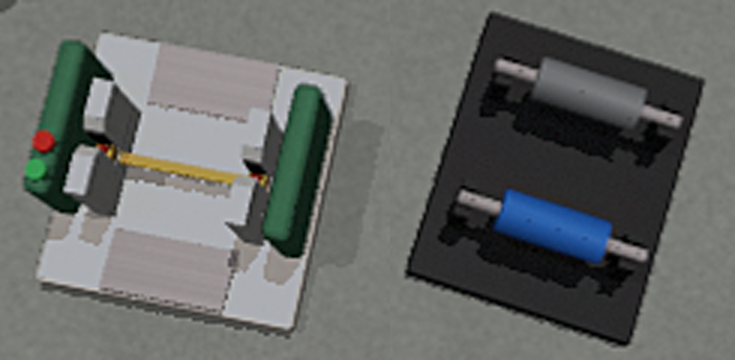

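The crop shows the blue roller in the rest (crop ~(555,227)) with a 78 mm sleeve. The loose blue roller's sleeve measures 105 mm, so the choice is right. The cleaner's slots lie at crop ~(100,150) and (260,180), with brass and red pins visible.

```bash
cat >> h.py <<'E'
def go(p,yaw=None):
    """shift (cm, present tool axes) and turn (deg) from present measured pose to p,yaw"""
    s=manip.observe();y=s['ee_rot'][2];d=(np.array(p)-s['ee_pos'])*100
    c,n=np.cos(y),np.sin(y)
    print('pos',s['ee_pos'].round(4),'rot',np.degrees(s['ee_rot']).round(2),'t',s['clock'],'shift',np.round([c*d[0]+n*d[1],n*d[0]-c*d[1],-d[2]],2),'turn',None if yaw is None else round((np.degrees(y)-yaw+180)%360-180,2))
E
python3 - <<'E'
from h import *
C={k:np.array(v) for k,v in manip.get_calibration('top').items()}
print('lampbase',onz(C,(595,280),0),'head?',onz(C,(600,150),.25),'cup',onz(C,(505,282),.09))
W={k:np.array(v) for k,v in manip.get_calibration('wrist').items()}
print('wrist',-W['R'].T@W['t'],W['R'],W['camera_matrix'][0,0])
go((.30,-.33,.25));go((.487,-.203,.25),68.1)
E
```

```text
lampbase [ 0.41657996 -0.64353815  0.        ] head? [ 0.62636665 -0.55753711  0.25      ] cup [ 0.41348126 -0.4071651   0.09      ]
wrist [ 0.22263586 -0.5902622   0.38416769] [[ 0.22496329 -0.9743665  -0.00119949]
 [-0.92880098 -0.21481478  0.3019658 ]
 [-0.29448303 -0.06681713 -0.953318  ]] 374.9951640968973
pos [ 0.1405 -0.6087  0.2218] rot [-179.93    0.     13.  ] t 0.1 shift [ 21.81 -23.57  -2.82] turn None
pos [ 0.1405 -0.6087  0.2218] rot [-179.93    0.     13.  ] t 0.1 shift [ 42.89 -31.73  -2.82] turn -55.1
```

```bash
python3 -m creep '[[[2.7,-2.9,-0.4,0,7],[2.7,-2.9,-0.4,0,7],[2.7,-2.9,-0.4,0,7],[2.7,-2.9,-0.4,0,7],[2.7,-2.9,-0.4,0,7],[2.7,-2.9,-0.4,0,7],[2.7,-2.9,-0.4,0,7],[2.7,-2.9,0,0,7],[0,0,0,0,7]]]'; python3 -c "
from h import *
go((.487,-.203,.25),68.1)"
```

```text
clock: 1.0
ee_pos: [0.3017, -0.3302, 0.2509]
ee_rot: [3.141, -0.001, 0.234]
force: [0.2, -0.6, 0.1]
finger_gap: 0.0701
grip_force: 0.0
pos [ 0.3017 -0.3302  0.2509] rot [ 1.7999e+02 -4.0000e-02  1.3400e+01] t 1.0 shift [20.97 -8.08  0.09] turn -54.7
```

```bash
python3 -m creep '[[[3.5,-1.35,0,0,7],[3.5,-1.35,0,0,7],[3.5,-1.35,0,0,7],[3.5,-1.35,0,0,7],[3.5,-1.35,0,0,7],[3.5,-1.35,0,0,7]]]'; python3 -m creep '[[[0,0,0,-7.8,7],[0,0,0,-7.8,7],[0,0,0,-7.8,7],[0,0,0,-7.8,7],[0,0,0,-7.8,7],[0,0,0,-7.8,7],[0,0,0,-7.8,7],[0,0,0,0,7],[0,0,0,0,7]]]'
python3 - <<'E'
from h import *
im,d,C=grab('wrist','w1.png');go((.487,-.203,.25),68.1)
m=cv2.inRange(cv2.cvtColor(im,cv2.COLOR_BGR2HSV),(100,120,60),(125,255,255))
for c in cv2.findContours(m,0,2)[0]:
    if cv2.contourArea(c)>300: print(cv2.minAreaRect(c))
E
```

```text
clock: 1.6
ee_pos: [0.4861, -0.208, 0.2503]
ee_rot: [-3.142, 0.0, 0.226]
force: [0.2, -0.8, -0.8]
finger_gap: 0.0693
grip_force: 0.0
clock: 2.5
ee_pos: [0.485, -0.2086, 0.2503]
ee_rot: [-3.141, 0.0, 1.175]
force: [0.4, 0.7, 0.7]
finger_gap: 0.0701
grip_force: 0.0
pos [ 0.4851 -0.2086  0.2504] rot [-179.98    0.     67.35] t 2.55 shift [ 0.59 -0.04  0.04] turn -0.75
((186.0, 317.5), (25.0, 32.0), 90.0)
((317.0, 198.0), (84.0, 34.0), 90.0)
```

View pics/w1.png

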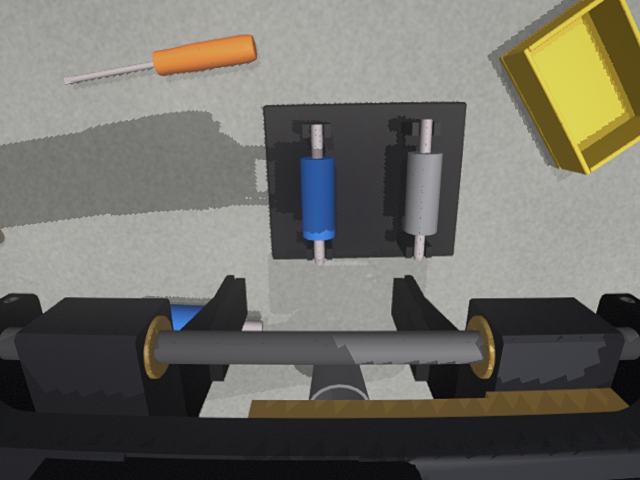

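The picture shows the blue sleeve at (317,198) with shaft tips at about (317,125) and (320,263), parallel to the tool's x axis. The grey roller is at (423,193). I'll refine the blue roller's pose from this view.

Run:
```python
from h import *
im,d,C=grab('wrist');t=grab('top')
h=cv2.cvtColor(im,cv2.COLOR_BGR2HSV)
m=cv2.inRange(h,(100,120,60),(125,255,255));m[270:]=0
rows=[(r,np.nonzero(m[r,280:360])[0].mean()+280) for r in range(165,232)]
f=np.polyfit(*zip(*rows),1);print('midline',f)
a,b=[onz(C,(np.polyval(f,r),r),.06) for r in(165,230)]
v=a-b;print('yaw axis',np.degrees(np.arctan2(v[1],v[0])))
s=cv2.inRange(h,(0,0,90),(180,90,255));rr=np.nonzero(s[110:280,312:325].sum(1)>3*255)[0]+110
print('shaft rows',rr.min(),rr.max())
ends=[onz(C,(np.polyval(f,r),r),.062) for r in(rr.min(),rr.max())];print(ends,np.linalg.norm(ends[0]-ends[1]),sum(ends)/2)
top=d[165:232,317];P=np.array([atd(C,(317,r),d[r,317]) for r in range(170,228)]);print('sleeve top z',np.median(P[:,2]),P[0],P[-1])
mt=cv2.inRange(cv2.cvtColor(t[0],cv2.COLOR_BGR2HSV),(100,120,60),(125,255,255));z=np.zeros_like(mt);z[230:285,360:440]=mt[230:285,360:440]
M=cv2.moments(z);mm=cv2.moments(m)
print('two-view',cross(t[2],(M['m10']/M['m00'],M['m01']/M['m00']),C,(mm['m10']/mm['m00'],mm['m01']/mm['m00'])))
```

```text
midline [1.92752813e-02 3.13825285e+02]
yaw axis 68.3828575549423
shaft rows 125 279
[array([ 0.51211098, -0.13947503,  0.062     ]), array([ 0.45621411, -0.2805299 ,  0.062     ])] 0.1517265244224702 [ 0.48416255 -0.21000247  0.062     ]
sleeve top z 0.07576693606925497 [ 0.49783949 -0.17553308  0.07518492] [ 0.47726025 -0.22467067  0.07582363]
two-view (array([ 0.48903272, -0.18364437,  0.10079354]), np.float64(0.020803430248886517))
```

```bash
python3 -c "
from h import *
go((.487,-.2026,.042),68.4)"
```

```text
pos [ 0.4852 -0.2084  0.2504] rot [-179.99    0.     67.44] t 2.65 shift [ 0.6  -0.05 20.84] turn -0.96
```

```bash
python3 -m creep '[[[0.6,-0.05,0,-1,7],[0,0,3,0,7],[0,0,4,0,7],[0,0,4,0,7],[0,0,4,0,7],[0,0,2.5,0,7],[0,0,1.5,0,7],[0,0,1,0,7],[0,0,0.5,0,7],[0,0,0.3,0,7],[0,0,0,0,7]]]'; python3 -c "
from h import *
go((.487,-.2026,.042),68.4)"
```

```text
clock: 3.75
ee_pos: [0.4875, -0.2027, 0.0431]
ee_rot: [3.141, 0.0, 1.197]
force: [0.4, -0.3, -0.2]
finger_gap: 0.0704
grip_force: 0.0
pos [ 0.4875 -0.2027  0.0431] rot [1.7994e+02 1.0000e-02 6.8590e+01] t 3.75 shift [-0.01 -0.05  0.11] turn 0.19
```

```bash
python3 -m creep '[[[0,-0.05,0.1,0,5],[0,0,0,0,3.5],[0,0,0,0,2.5],[0,0,0,0,2.5],[0,0,0,0,2.5],[0,0,0,0,2.5]]]'
```

```text
clock: 4.35
ee_pos: [0.4867, -0.2024, 0.0416]
ee_rot: [3.141, 0.0, 1.197]
force: [0.0, -0.1, -0.4]
finger_gap: 0.0311
grip_force: 30.0
```

```bash
python3 -m creep '[[[0,0,-0.5,0,2.5],[0,0,-1,0,2.5],[0,0,-2,0,2.5],[0,0,-4,0,2.5],[0,0,-4,0,2.5],[0,0,-4,0,2.5],[0,0,-3,0,2.5],[0,0,-2,0,2.5],[0,0,0,0,2.5]]]'; python3 -c "
from h import *
go((.5235,.114,.25),76)"
```

```text
clock: 5.25
ee_pos: [0.4879, -0.2024, 0.2499]
ee_rot: [3.136, 0.001, 1.197]
force: [0.4, -0.5, -3.3]
finger_gap: 0.0313
grip_force: 30.0
pos [ 0.4879 -0.2024  0.2499] rot [1.797e+02 4.000e-02 6.861e+01] t 5.25 shift [ 3.076e+01 -8.230e+00 -1.000e-02] turn -7.39
```

```bash
python3 -m creep '[[[1.5,-0.4,0,0,2.5],[3,-0.8,0,0,2.5],[3.5,-0.95,0,0,2.5],[3.5,-0.95,0,0,2.5],[3.5,-0.95,0,0,2.5],[3.5,-0.95,0,0,2.5],[3.5,-0.95,0,0,2.5],[3.5,-0.95,0,0,2.5],[3,-0.8,0,0,2.5],[2.2,-0.5,0,0,2.5],[0,0,0,-7.4,2.5],[0,0,0,0,2.5]]]'; python3 -m creep '[[[0,0,0,0,2.5]]]'
python3 - <<'E'
from h import *
im,d,C=grab('wrist','w2.png');np.savez('w2.npz',d=d,**C);go((.5235,.114,.25),76)
E
```

```text
clock: 6.45
ee_pos: [0.521, 0.115, 0.245]
ee_rot: [-3.139, 0.0, 1.331]
force: [-0.2, -0.5, -3.3]
finger_gap: 0.0314
grip_force: 30.0
clock: 6.55
ee_pos: [0.5216, 0.1134, 0.2454]
ee_rot: [-3.14, 0.001, 1.323]
force: [0.4, -0.1, -3.1]
finger_gap: 0.031
grip_force: 30.0
pos [0.5218 0.1131 0.2457] rot [-1.7993e+02  4.0000e-02  7.5790e+01] t 6.6 shift [ 0.13  0.14 -0.43] turn -0.21
```

View pics/w2.png

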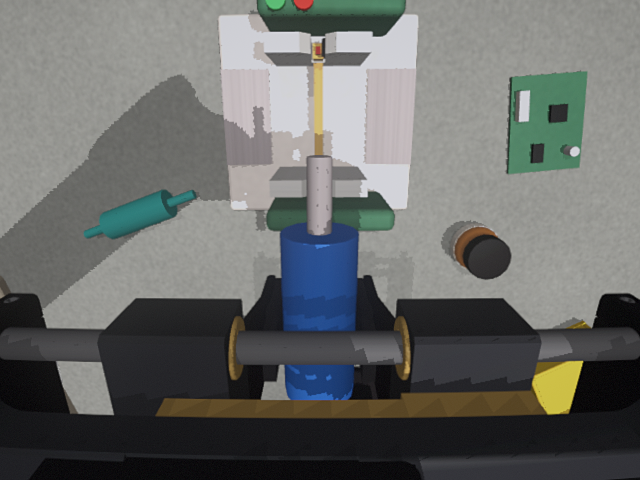

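The far slot is at (317,50) with its red pin. The held roller's shaft, at (318,195), hides the near slot, which should be around (318,182). I'll step sideways and back so both slots can be seen.

```bash
python3 -m creep '[[[-1.5,2.5,-0.5,0,2.5],[-1.5,2.5,0,0,2.5],[0,0,0,0,2.5],[0,0,0,0,2.5],[0,0,0,0,2.5]]]'
python3 - <<'E'
from h import *
im,d,C=grab('wrist','w3.png');np.savez('w3.npz',d=d,**C);go((.5235,.114,.25),76)
cv2.imwrite('pics/w3c.png',cv2.resize(im[0:250,150:410],None,fx=2.4,fy=2.4,interpolation=2))
E
```

```text
clock: 7.1
ee_pos: [0.563, 0.0727, 0.2514]
ee_rot: [-3.141, -0.0, 1.326]
force: [0.5, -0.2, -2.9]
finger_gap: 0.0314
grip_force: 30.0
pos [0.5631 0.0729 0.2515] rot [-1.8e+02  1.0e-02  7.6e+01] t 7.15 shift [ 3.03 -4.83  0.15] turn -0.0
```

View pics/w3c.png

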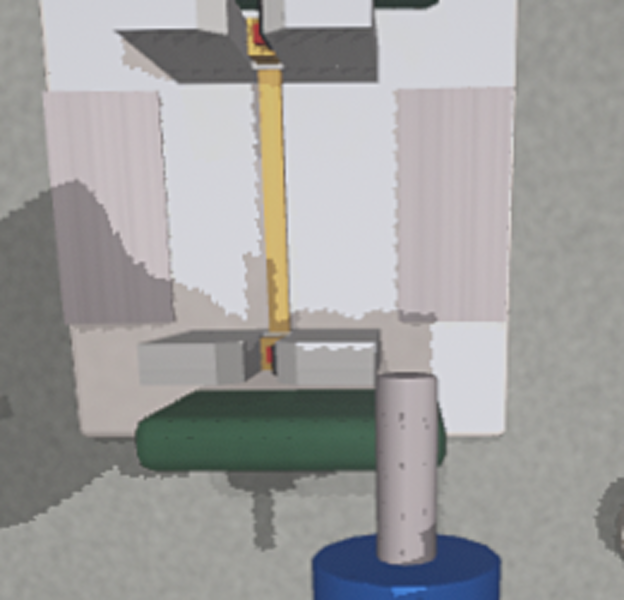

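Both slots are visible: the near one at crop (268,350), the far one at (255,35), each with a red pin. The cheek tops have clean edges. I'll measure them with depth-backed points in both wrist views.

Run:
```python
from h import *
th=np.radians(76);ax=np.array([np.cos(th),np.sin(th)]);xx=np.array([np.sin(th),-np.cos(th)])
for f in('w2','w3'):
    C=np.load(f+'.npz');im=cv2.imread(f'pics/{f}.png');K=C['camera_matrix']
    V,U=np.mgrid[0:480,0:640]
    u=cv2.undistortPoints(np.stack([U.ravel(),V.ravel()],1)[:,None].astype(float),K,np.array([float(C['k1']),0,0,0]))[:,0]
    P=(np.c_[u,np.ones(len(u))]*C['d'].ravel()[:,None]-C['t'])@C['R']
    h=cv2.cvtColor(im,cv2.COLOR_BGR2HSV).reshape(-1,3)
    a=P[:,:2]@ax;x=P[:,:2]@xx
    a0=np.array([.5405,.1816])@ax;x0=np.array([.5405,.1816])@xx
    ok=(C['d'].ravel()>0)&(abs(x-x0)<.1)&(abs(a-a0)<.13)&(V.ravel()<270)
    g=(h[:,1]>70)&(abs(h[:,0]-75.)<25)
    zz=P[:,2]
    for nm,sel in(('cheekR',ok&~g&(abs(zz-.105)<.004)&(a<a0)),('cheekL',ok&~g&(abs(zz-.105)<.004)&(a>a0)),('greenR',ok&g&(abs(zz-.105)<.004)&(a<a0)),('base',ok&(abs(zz-.02)<.004))):
        if sel.sum()<20: print(f,nm,'few');continue
        X=x[sel]-x0;A=a[sel]-a0
        print(f,nm,sel.sum(),'z',np.median(zz[sel]).round(4),'x',np.percentile(X,[.5,99.5]).round(4),'a',np.percentile(A,[1,99]).round(4))
        if 'cheek' in nm:
            s=np.sort(X);s=s[(s>-.03)&(s<.03)];i=np.argmax(np.diff(s));print('   gap',s[i].round(4),s[i+1].round(4),'ctr',((s[i]+s[i+1])/2).round(4))
            mid=(A>np.percentile(A,10))&(A<np.percentile(A,90));print('   a mean',A.mean().round(4),'slope deg',np.degrees(np.polyfit(X[mid],A[mid],1)[0]).round(2))
```

```text
w2 cheekR 1377 z 0.105 x [-0.0459  0.0579] a [-0.0819 -0.0386]
   gap -0.0125 0.0095 ctr -0.0015
   a mean -0.0483 slope deg 0.3
w2 cheekL 1883 z 0.1049 x [-0.042   0.0383] a [0.0574 0.0873]
   gap -0.0014 0.006 ctr 0.0023
   a mean 0.0657 slope deg 0.13
w2 greenR 1671 z 0.1047 x [-0.0441  0.061 ] a [-0.0809 -0.0646]
w2 base 17444 z 0.0202 x [-0.0952  0.0913] a [-0.0809  0.1007]
w3 cheekR 1740 z 0.1048 x [-0.0446  0.0616] a [-0.0822 -0.0385]
   gap -0.0009 -0.0001 ctr -0.0005
   a mean -0.0519 slope deg -3.11
w3 cheekL 1072 z 0.1049 x [-0.0415  0.0381] a [0.0571 0.0656]
   gap -0.01 0.0073 ctr -0.0014
   a mean 0.061 slope deg 0.07
w3 greenR 1799 z 0.1048 x [-0.0439  0.0375] a [-0.081  -0.0651]
w3 base 16548 z 0.0202 x [-0.0947  0.0923] a [-0.081   0.0859]
```

Run:
```python
from h import *
th=np.radians(76);ax=np.array([np.cos(th),np.sin(th)]);xx=np.array([np.sin(th),-np.cos(th)])
c0=np.array([.5405,.1816])+.0093*ax
for f in('w2','w3'):
    C=np.load(f+'.npz');K=C['camera_matrix'];V,U=np.mgrid[0:480,0:640]
    u=cv2.undistortPoints(np.stack([U.ravel(),V.ravel()],1)[:,None].astype(float),K,np.array([float(C['k1']),0,0,0]))[:,0]
    P=(np.c_[u,np.ones(len(u))]*C['d'].ravel()[:,None]-C['t'])@C['R']
    a=(P[:,:2]-c0)@ax;x=(P[:,:2]-c0)@xx;z=P[:,2]
    for s,nm in((1,'L'),(-1,'R')):
        m=(abs(s*a-.055)<.006)&(abs(x)<.05)&(abs(z-.105)<.002)
        X=x[m]; c=np.histogram(X,bins=np.arange(-.02,.021,.002))[0]
        print(f,nm,m.sum(),'ext',np.percentile(X,[.5,99.5]).round(4),c,'gap',X[X<-.002].max().round(4) if (X<-.002).any() else 0,X[X>-.002].min().round(4))
        m=(abs(s*a-.05)<.005)&(abs(x)<.045)&(abs(z-.105)<.002)
        # inner edge fit
        e=[];
        for b in np.arange(-.036,.036,.006):
            k=m&(abs(x-b)<.003)
            if k.sum()>5: e.append((b,(s*a[k]).min()))
        e=np.array(e);print('  inner',(s*e[:,1]).round(4),np.degrees(np.polyfit(e[:,0],s*e[:,1],1)[0]).round(2))
    m=(abs(z-.02)<.003)&(abs(a)<.04)&(abs(x)<.1)
    for s in(1,-1):
        e=np.array([(b,(s*x[m&(abs(a-b)<.005)]).max()) for b in np.arange(-.035,.036,.01)]);print('  base side',s,e[:,1].round(4),np.degrees(np.polyfit(e[:,0],s*e[:,1],1)[0]).round(2))
    # held shaft, roller in tool frame
    m=(z>.255)&(z<.29)&(V.ravel()<232)&(abs(U.ravel()-318)<40)
    Q=P[m];i=np.argsort(Q[:,:2]@ax);
    q=np.array([Q[(Q[:,:2]@ax>=t)&(Q[:,:2]@ax<t+.004)][:,:2]@xx for t in[0]],dtype=object)
    if len(Q)>50:
        A=Q[:,:2]@ax;X=Q[:,:2]@xx;p=np.polyfit(A,X,1);print('  shaft slope deg',np.degrees(p[0]).round(2),'z',Q[:,2].max(),'tip a',((A.max())-c0@ax).round(4),'x',(X.mean()-c0@xx).round(4))
s=manip.observe();print((s['ee_pos'][:2]-c0)@ax,(s['ee_pos'][:2]-c0)@xx)
```

```text
w2 L 1339 ext [-0.0419  0.0381] [45 49 47 10  0  0  0  0  0  0  0  0  0  0 13 50 41 46 52 50] gap -0.0126 0.0081
  inner [0.0481 0.048  0.0481 0.048  0.048  0.0479 0.048  0.0481 0.0481] -0.01
w2 R 972 ext [-0.0412  0.0374] [41 29 39  4  0  0  0  0  0  0  0  0  0  0 11 36 33 30 39 29] gap -0.0125 0.0095
  inner [-0.0479 -0.0479 -0.0479 -0.0479 -0.0483 -0.0479 -0.0478 -0.0479 -0.0479] 0.05
  base side 1 [0.0494 0.0523 0.0509 0.0525 0.0482 0.0477 0.0504 0.051 ] -0.83
  base side -1 [0.0537 0.0605 0.0532 0.0547 0.0514 0.0568 0.0503 0.0585] 0.63
  shaft slope deg 0.24 z 0.2704554159428044 tip a -0.0116 x -0.0009
w3 L 788 ext [-0.0415  0.0381] [29 27 32  9  0  0  0  0  0  0  0  0  0  0  8 17 30 26 24 30] gap -0.0128 0.009
  inner [0.0478 0.0478 0.048  0.0477 0.0475 0.0479 0.0477 0.048  0.0481] 0.17
w3 R 1036 ext [-0.0419  0.0378] [35 37 38 17  1  0  0  0  0  0  0  0  0  0  4 29 30 44 30 39] gap -0.0115 0.0099
  inner [-0.0479 -0.048  -0.048  -0.048  -0.0483 -0.0482 -0.0483 -0.0483 -0.0483] -0.3
  base side 1 [0.0919 0.0926 0.0925 0.0921 0.0928 0.0925 0.093  0.0928] 0.65
  base side -1 [0.0522 0.0596 0.0547 0.0577 0.0541 0.0572 0.0548 0.0554] -0.12
  shaft slope deg 0.02 z 0.27650961102863475 tip a -0.041 x 0.049
-0.10933302838626352 0.04818659679159324
```

```bash
python3 -c "
from h import *
go((.5403,.1912,.125),76)"
```

```text
pos [0.5631 0.0729 0.2515] rot [-1.8e+02  1.0e-02  7.6e+01] t 7.15 shift [10.93 -5.07 12.65] turn -0.0
```

```bash
python3 -m creep '[[[2,-1,0,0,2.5],[3,-1.4,0,0,2.5],[3,-1.4,0,0,2.5],[2,-0.9,0,0,2.5],[0.9,-0.4,0,0,2.5],[0,0,2,0,2.5],[0,0,3,0,2.5],[0,0,3,0,2.5],[0,0,2.5,0,2.5],[0,0,1.5,0,2.5],[0,0,0.6,0,2.5],[0,0,0,0,2.5]]]';python3 -m creep '[[[0,0,0,0,2.5],[0,0,0,0,2.5]]]'
python3 - <<'E'
from h import *
im,d,C=grab('wrist','w4.png');np.savez('w4.npz',d=d,**C);go((.5403,.1912,.125),76)
E
```

```text
clock: 8.35
ee_pos: [0.5405, 0.1901, 0.1255]
ee_rot: [-3.141, 0.0, 1.326]
force: [-0.0, 0.5, -3.7]
finger_gap: 0.0311
grip_force: 30.0
clock: 8.55
ee_pos: [0.5412, 0.1906, 0.1267]
ee_rot: [3.14, -0.001, 1.326]
force: [0.1, -0.5, -3.1]
finger_gap: 0.0312
grip_force: 30.0
pos [0.5411 0.1905 0.1266] rot [ 1.7991e+02 -4.0000e-02  7.5990e+01] t 8.6 shift [ 0.05 -0.09  0.16] turn -0.01
```

View pics/w4.png

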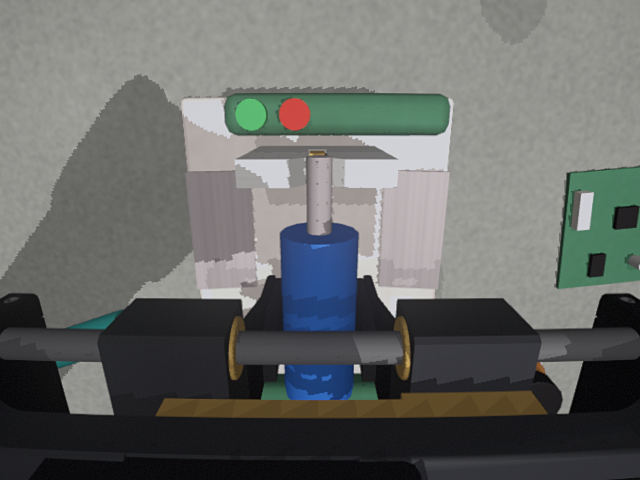

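The far cheek's two halves (236–292 and 343–398) are symmetric about column ~318, and the shaft is at column 318. The tip lies over the far slot at (318,153). I'll check this by depth.

Run:
```python
from h import *
th=np.radians(76);ax=np.array([np.cos(th),np.sin(th)]);xx=np.array([np.sin(th),-np.cos(th)])
c0=np.array([.5405,.1816])+.0093*ax
C=np.load('w4.npz');K=C['camera_matrix'];V,U=np.mgrid[0:480,0:640]
u=cv2.undistortPoints(np.stack([U.ravel(),V.ravel()],1)[:,None].astype(float),K,np.array([float(C['k1']),0,0,0]))[:,0]
P=(np.c_[u,np.ones(len(u))]*C['d'].ravel()[:,None]-C['t'])@C['R']
a=(P[:,:2]-c0)@ax;x=(P[:,:2]-c0)@xx;z=P[:,2]
m=(abs(a-.055)<.006)&(abs(x)<.05)&(abs(z-.105)<.002);print(m.sum(),np.percentile(x[m],[.5,99.5]),x[m&(x<-.003)].max(),x[m&(x>-.003)].min())
for lo,hi in((.04,.05),(.05,.06),(.06,.07)):
    m=(z>.138)&(z<.16)&(a>lo)&(a<hi)&(abs(x)<.012);print(lo,m.sum(),x[m].min(),x[m].max(),z[m].max())
m=(z>.13)&(abs(x)<.012)&(a>.05)&(a<.08);print('tip',np.percentile(a[m],99.5))
m=(abs(z-.105)<.002)&(a>.04)&(a<.063)&(abs(abs(x)-.03)<.008);print('inner edge',np.percentile(a[m],1))
go((.5403,.1912,.100),76)
```

```text
2780 [-0.04154053  0.03776389] -0.012030071993819058 0.008323018606167173
0.04 632 -0.005828186409517758 0.004178548342371034 0.152076901218128
0.05 667 -0.005703599361015104 0.004118643520145754 0.15191767107624615
0.06 598 -0.005591816426958396 0.003996962022188028 0.15182122621051003
tip 0.06795108701249392
inner edge 0.04830906396696579
pos [0.5411 0.1905 0.1266] rot [ 1.7991e+02 -4.0000e-02  7.5990e+01] t 8.6 shift [ 0.05 -0.09  2.66] turn -0.01
```

```bash
python3 -m creep '[[[0.05,-0.1,1,0,2.5],[0,0,1,0,2.5],[0,0,0.8,0,2.5],[0,0,0.6,0,2.5],[0,0,0.4,0,2.5],[0,0,0.2,0,2.5],[0,0,0,0,2.5]]]'; python3 -c "
from h import *
s=manip.observe();print(s['force'],s['torque']);go((.5403,.1912,.08),76)"
```

```text
clock: 9.3
ee_pos: [0.5396, 0.191, 0.0853]
ee_rot: [-3.141, 0.0, 1.326]
force: [-0.1, -0.2, -3.5]
finger_gap: 0.0311
grip_force: 30.0
[-0.11879927 -0.17375917 -3.50359941] [-0.02960644 -0.04493803  0.01107745]
pos [0.5396 0.191  0.0853] rot [-1.7999e+02  1.0000e-02  7.5990e+01] t 9.3 shift [0.03 0.06 0.53] turn -0.01
```

```bash
o(){ python3 -c "
from plant import manip
s=manip.observe();print('  T',s['torque'].round(3))"; }
python3 -m creep '[[[0,0.05,0.2,0,2.5],[0,0,0.2,0,2.5],[0,0,0.2,0,2.5]]]';o; python3 -m creep '[[[0,0,0.15,0,2.5],[0,0,0.15,0,2.5]]]';o;python3 -m creep '[[[0,0,0.15,0,2.5],[0,0,0.15,0,2.5]]]';o
```

```text
clock: 9.6
ee_pos: [0.5402, 0.1909, 0.0795]
ee_rot: [3.141, -0.0, 1.326]
force: [0.3, -0.6, -2.3]
finger_gap: 0.0316
grip_force: 30.0
  T [-0.046 -0.13  -0.008]
clock: 9.8
ee_pos: [0.54, 0.191, 0.0765]
ee_rot: [-3.141, 0.0, 1.326]
force: [-3.7, 0.4, 3.5]
finger_gap: 0.0311
grip_force: 30.0
  T [ 0.062  0.646 -0.006]
clock: 10.0
ee_pos: [0.5395, 0.1918, 0.0741]
ee_rot: [-3.141, -0.0, 1.327]
force: [-6.7, 0.2, 8.7]
finger_gap: 0.0311
grip_force: 30.0
  T [1.00e-03 1.34e+00 6.00e-03]
```

```bash
o(){ python3 -c "
from plant import manip
s=manip.observe();print('  T',s['torque'].round(3))"; }
python3 -m creep '[[[0,-0.03,0.1,0,2.5],[0,0,0.1,0,2.5]]]';o; python3 -m creep '[[[0,0,0.1,0,2.5],[0,0,0.1,0,2.5]]]';o;python3 -m creep '[[[0,0,0.1,0,2.5],[0,0,0.1,0,2.5]]]';o
```

```text
clock: 10.2
ee_pos: [0.5396, 0.192, 0.0724]
ee_rot: [3.141, -0.001, 1.327]
force: [-5.8, 1.1, 8.4]
finger_gap: 0.0314
grip_force: 30.0
  T [0.019 1.133 0.072]
clock: 10.4
ee_pos: [0.5396, 0.1921, 0.0703]
ee_rot: [3.141, -0.001, 1.327]
force: [-4.3, 0.0, 5.8]
finger_gap: 0.0313
grip_force: 30.0
  T [ 0.144  1.009 -0.033]
clock: 10.6
ee_pos: [0.5395, 0.192, 0.0682]
ee_rot: [-3.142, -0.001, 1.327]
force: [-5.5, 0.6, 5.5]
finger_gap: 0.0312
grip_force: 30.0
  T [0.138 0.877 0.088]
```

Steady resistance of about 9 N. Blocks can begin at TCP ≤ 0.065, so I'll go on by feel.

```bash
python3 -m creep '[[[0,0,0.1,0,2.5],[0,0,0.1,0,2.5]]]'; python3 -m creep '[[[0,0,0.1,0,2.5],[0,0,0.1,0,2.5]]]'
```

```text
clock: 10.8
ee_pos: [0.5395, 0.192, 0.0662]
ee_rot: [-3.142, -0.001, 1.327]
force: [-5.2, 1.6, 5.7]
finger_gap: 0.0313
grip_force: 30.0
clock: 11.0
ee_pos: [0.5395, 0.192, 0.0642]
ee_rot: [-3.142, -0.001, 1.327]
force: [-5.3, 1.1, 4.8]
finger_gap: 0.0311
grip_force: 30.0
```

```bash
python3 -m creep '[[[0,0,0.1,0,2.5],[0,0,0.1,0,2.5]]]'; python3 -c "
from plant import manip
s=manip.observe();print('  T',s['torque'].round(3),s['ee_rot'])"
```

```text
clock: 11.2
ee_pos: [0.5395, 0.192, 0.0622]
ee_rot: [-3.142, -0.001, 1.327]
force: [-5.3, 1.1, 5.3]
finger_gap: 0.031
grip_force: 30.0
  T [0.17  0.97  0.082] [-3.14157865e+00 -6.72437991e-04  1.32725576e+00]
```

```bash
for i in 1; do python3 -m creep '[[[0,0,0.1,0,2.5],[0,0,0.1,0,2.5]]]' | grep -E 'pos|force: \['; done; python3 -m creep '[[[0,0,0.1,0,2.5]]]'| grep -E 'pos|force: \['
```

```text
ee_pos: [0.5395, 0.192, 0.0602]
force: [-4.9, 1.2, 6.0]
ee_pos: [0.5396, 0.192, 0.0592]
force: [-4.5, 2.0, 5.4]
```

```bash
python3 -m creep '[[[0,0,0.1,0,2.5]]]'| grep -E 'pos|force: \[';python3 -m creep '[[[0,0,0.1,0,2.5]]]'| grep -E 'pos|force: \['
```

```text
ee_pos: [0.5395, 0.192, 0.0582]
force: [-4.9, 1.5, 5.1]
ee_pos: [0.5396, 0.192, 0.0572]
force: [-4.5, 1.4, 5.6]
```

```bash
python3 -m creep '[[[0,0,0.1,0,2.5]]]'| grep -E 'pos|force: \[';python3 -m creep '[[[0,0,0.1,0,2.5]]]'| grep -E 'pos|force: \['
```

```text
ee_pos: [0.5396, 0.192, 0.0562]
force: [-4.4, 0.9, 5.2]
ee_pos: [0.5395, 0.192, 0.0552]
force: [-5.0, 1.3, 5.8]
```

```bash
python3 -m creep '[[[0,0,0.1,0,2.5]]]'| grep -E 'pos|force: \[';python3 -m creep '[[[0,0,0.1,0,2.5]]]'| grep -E 'pos|force: \['
```

```text
ee_pos: [0.5396, 0.192, 0.0542]
force: [-4.3, 1.3, 6.3]
ee_pos: [0.5396, 0.192, 0.0532]
force: [-3.6, 1.2, 6.3]
```

```bash
python3 -m creep '[[[0,0,0.1,0,2.5]]]'| grep -E 'pos|force: \[';python3 -m creep '[[[0,0,0.1,0,2.5]]]'| grep -E 'pos|force: \['
```

```text
ee_pos: [0.5395, 0.192, 0.0522]
force: [-5.1, 0.3, 6.4]
ee_pos: [0.5396, 0.192, 0.0513]
force: [-5.7, 0.7, 8.9]
```

```bash
python3 -m creep '[[[0,0,0.1,0,2.5]]]'| grep -E 'pos|force: \[';python3 - <<'E'
from h import *
im,d,C=grab('wrist','w5.png');go((.5403,.1912,.05),76)
ax=np.array([np.cos(1.3265),np.sin(1.3265)])
for r in(165,180,195,210,225): print(r,atd(C,(318,r),d[r,318]).round(4))
E
```

```text
ee_pos: [0.5396, 0.192, 0.051]
force: [-11.5, -2.9, 23.9]
pos [0.5396 0.192  0.0511] rot [ 1.7998e+02 -1.0000e-02  7.6040e+01] t 12.45 shift [-0.06  0.09  0.11] turn 0.04
165 [0.556  0.2554 0.0749]
180 [0.5546 0.2501 0.0754]
195 [0.5533 0.2446 0.075 ]
210 [0.5519 0.239  0.0752]
225 [0.5505 0.2335 0.0762]
```

```bash
python3 - <<'E'
from h import *
s=manip.observe();t=s['torque'];y=s['ee_rot'][2]
c,n=np.cos(y),np.sin(y);f=s['force']
print(f,'tool force',c*f[0]+n*f[1],n*f[0]-c*f[1],'torque along shaft',c*t[0]+n*t[1],'across (tool y)',n*t[0]-c*t[1],s['grip_force'])
E
python3 -m creep '[[[0,0.05,0,0,2.5],[0,0,0,0,2.5]]]'| grep -E 'pos|force: \[|rot'
python3 - <<'E'
from h import *
s=manip.observe();t=s['torque'];y=s['ee_rot'][2]
c,n=np.cos(y),np.sin(y);f=s['force']
print(f,'tool force',c*f[0]+n*f[1],n*f[0]-c*f[1],'torque along shaft',c*t[0]+n*t[1],'across (tool y)',n*t[0]-c*t[1],s['grip_force'])
E
```

```text
[-8.69621617 -0.42477117 15.00585232] tool force -2.510031622612821 -8.33692673696505 torque along shaft 1.7162383466176043 across (tool y) -0.6918669525361525 30.01805831445381
ee_pos: [0.5396, 0.192, 0.051]
ee_rot: [-3.141, 0.0, 1.327]
force: [-10.9, -1.5, 17.7]
[-10.85524119  -1.52811904  17.65317314] tool force -4.099052779992141 -10.167063262969362 torque along shaft 2.1297527676525694 across (tool y) -0.913767388877923 30.025179020594805
```

Torque and force stay balanced about the shaft's middle, so both ends took load together. I'll relieve the side load, let go, rise and look.

```bash
python3 -m creep '[[[0,-0.1,0,0,2.5],[0,0,0,0,2.5]]]'| grep -E 'pos|force: \[';python3 -m creep '[[[0,0,0.03,0,2.5],[0,0,0,0,2.5]]]'| grep -E 'pos|force: \['
```

```text
ee_pos: [0.5396, 0.192, 0.0511]
force: [-6.1, -0.6, 14.5]
ee_pos: [0.5396, 0.1921, 0.0511]
force: [-8.4, -1.8, 17.9]
```

```bash
python3 -m creep '[[[0,0,0.03,0,2.5],[0,0,0,0,2.5]]]'| grep -E 'pos|force: \[';python3 -m creep '[[[0,0,0,0,4],[0,0,0,0,6],[0,0,0,0,6],[0,0,0,0,6],[0,0,-1,0,6],[0,0,-3,0,6],[0,0,-4,0,6],[0,0,-4,0,6],[0,0,-4,0,6],[0,0,-2,0,6],[0,0,0,0,6],[0,0,0,0,6]]]'; python3 -c "
from h import *
go((.5235,.114,.26),76)"
```

```text
ee_pos: [0.5396, 0.192, 0.051]
force: [-9.6, -3.0, 20.9]
clock: 14.45
ee_pos: [0.5393, 0.1911, 0.2291]
ee_rot: [3.141, 0.0, 1.326]
force: [0.1, 0.3, -0.2]
finger_gap: 0.0601
grip_force: 0.0
pos [0.5393 0.1911 0.2291] rot [179.96   0.    76.  ] t 14.45 shift [-7.86  0.33 -3.09] turn -0.0
```

```bash
python3 -m creep '[[[-2,0,-1,0,6],[-3,0,-1,0,6],[-2,0,-1,0,6],[-1,0,0,0,6],[0,0,0,0,6],[0,0,0,0,6]]]' | grep pos
python3 - <<'E'
from h import *
im,d,C=grab('wrist','w6.png');np.savez('w6.npz',d=d,**C)
cv2.imwrite('pics/w6c.png',cv2.resize(im[0:250,190:450],None,fx=2.4,fy=2.4,interpolation=2))
th=np.radians(76);ax=np.array([np.cos(th),np.sin(th)]);xx=np.array([np.sin(th),-np.cos(th)]);c0=np.array([.5403,.1912])
K=C['camera_matrix'];V,U=np.mgrid[0:480,0:640]
u=cv2.undistortPoints(np.stack([U.ravel(),V.ravel()],1)[:,None].astype(float),K,np.array([float(C['k1']),0,0,0]))[:,0]
P=(np.c_[u,np.ones(len(u))]*d.ravel()[:,None]-C['t'])@C['R']
a=(P[:,:2]-c0)@ax;x=(P[:,:2]-c0)@xx;z=P[:,2]
for b in np.arange(-.066,.067,.006):
    m=(abs(a-b)<.003)&(abs(x)<.007)&(z>.055)&(z<.1)
    if m.sum()>3: print(b.round(3),m.sum(),np.percentile(z[m],90).round(4),x[m].min().round(4),x[m].max().round(4))
E
```

```text
ee_pos: [0.5196, 0.1142, 0.258]
-0.066 45 0.0753 -0.0056 0.0039
-0.06 91 0.0978 -0.0069 0.0062
-0.054 109 0.0979 -0.0068 0.007
-0.048 115 0.0977 -0.007 0.007
-0.042 72 0.0751 -0.0055 0.0038
-0.036 72 0.086 -0.007 0.0063
-0.03 109 0.086 -0.007 0.0063
-0.024 110 0.0859 -0.007 0.0063
-0.018 112 0.0861 -0.007 0.0062
-0.012 111 0.086 -0.0069 0.0062
-0.006 114 0.0859 -0.0069 0.007
-0.0 119 0.0859 -0.0069 0.007
0.006 136 0.086 -0.0068 0.007
0.012 119 0.0862 -0.0068 0.0069
0.018 135 0.0862 -0.0068 0.0069
0.024 120 0.086 -0.0068 0.0068
0.03 132 0.0859 -0.0067 0.0068
0.036 122 0.0858 -0.0067 0.0067
0.042 71 0.0751 -0.0052 0.0044
0.048 141 0.0941 -0.0069 0.0069
0.054 133 0.0977 -0.0064 0.0063
0.06 119 0.0981 -0.0064 0.0063
0.066 78 0.075 -0.0043 0.0043
```

View pics/w6c.png

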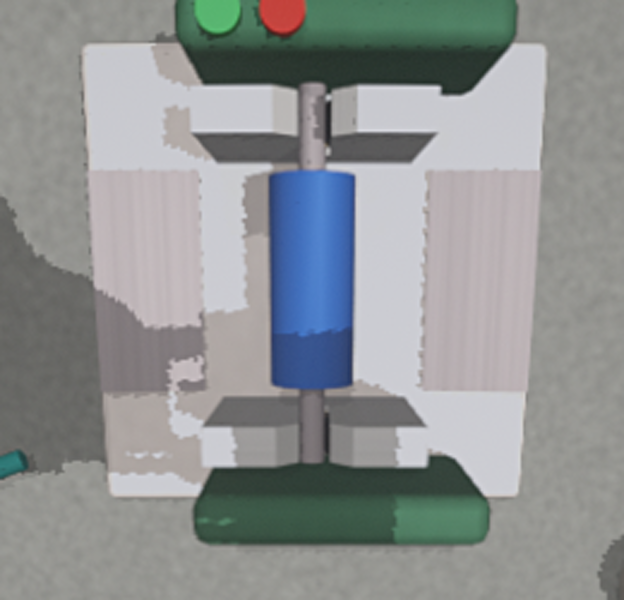

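The picture shows the roller sitting between the cheeks (sleeve about (312,280) in the crop), with both shaft ends down in the slots. By depth it is level: the shaft top is at 75.3 mm and 75.0 mm at its two ends. The gripper is clear of it.

```bash
python3 -c "
from plant import manip
print(manip.finish_job())"
```

```text
the job is handed in; nothing more can be done
None
```

The blue roller is fitted in the cleaner, released and handed in. It went home by feel, with a sharp rise in resistance felt evenly at both ends. It lies level to about 0.3 mm. I could not read the seat sensors directly. Peak press was about 27 N, with about 15 s on the clock, and nothing else on the bench was touched.

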